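# Tap a blank down onto its parallels in the vise

### The arm

A 6-joint arm with a two-finger parallel gripper is mounted at the origin on a cart in front of the work surface, level with it; the furniture and walls round the work are solid. World frame = base frame: x ahead of the robot, y to its left, z up, the work surface at z = 0. Lengths are in m, angles in rad, forces in N, time in s.
With the tool pointing down it reaches from about 0.375 to 0.975 m from the base axis. Payload 3.8 kg.
Tool frame: the origin (TCP) lies midway between the tips of the shut fingers; the grasp point (between the pads) lies robot.grip_point_offset behind it (robot.grip_point_offset is the distance from the TCP to the grasp point, in m); z points along the fingers, y is the line along which they close (so a half turn about z gives the same grasp; the last joint's range is limited). The gripper opens to 88 mm and grips with 3 to 60 N. Pads are 18 mm wide; open, the fingers measure 123 mm over their backs; the gripper's body (75 mm by 187 mm) begins 45 mm behind the grasp point.
Start: joints at [1.26, 0.264, 1.604, -0, 1.274, -0.037], TCP at [0.183, 0.65, 0.239] pointing down, gripper open.
Joint ranges: [-2.63, 2.63], [-0.94, 2.18], [0.31, 2.57], [-1.31, 4.45], [0, 2.66], [-2.55, 2.55]. Speed limits (rad/s): [2.57, 2.57, 3.14, 3.14, 3.14, 3.14].

### API

Orientations are given as a unit quaternion [x, y, z, w].
In Python, from plant import robot gives the robot as it stands.
- The arm moves only by the shell command python3 -m inch 'ROWS'. ROWS is rows parted by semicolons, their numbers by spaces, 1 to 8 of them, each of 5 numbers: dx, dy, dz in m, then a turn about the tool's z in rad, then the finger opening in m; each row is the pose to reach, as a shift and turn from the pose commanded when the command began, along the tool's axes at that moment; what a row does not reach only later rows make up. A row lasts 1/12 s, in which the tool goes at most 0.0417 m and 0.125 rad, less where a joint would pass 70% of its speed; a pose out of reach is approached as far as the arm can. The fingers move at their own pace and stop on an object; the grip force is fixed at half the most. Time passes only in rows, so rows that do not move let the fingers close. It prints the time, the measured TCP pose, the force, the opening and the grip force at its end.
- robot.sense(): the state, without advancing time (a new reading comes with each control period).
- robot.capture(name): name is "side" or "top"; returns the picture (480x640x3 uint8, red, green, blue); there is no depth.
- robot.camera_params(name): a dict with "fx", "fy", "cx", "cy" (pixels), "R" (3x3) and "t" (3): a world point X has camera coordinates R X + t. Camera axes: x right, y down, z forward; pixel columns grow to the right and rows downward; lengths in m; the calibration is good to about 2 mm. A picture is of the moment at which its call begins. camera_params takes no time and is no camera call.
- robot.sign_off(): hands the job in; it is judged then, once.
Trained networks look in the newest picture that a camera, given by its name, has taken for a name from the list of things; names that differ only in an ending like _2 or _b are one class to them, and where a whole thing is asked for, a point or a joint stands for the part that bears it (a point fixed in the world has none). Each returns a list of dicts, best first, with "p" (0 to 1); they miss things now and then, are a little off and sometimes report something else, mostly with a low value. They report only what shows in the picture. A call takes as long as a camera call.
- robot.look_for(camera, query): "xy" ([column, row] in pixels, amid what is visible of it).
- robot.landmark_of(camera, query): "xy" ([column, row] in pixels: a listed point, or the origin of a listed thing).
The state is a dict: "clock": time; "qpos": joint angles; "joint_vel": joint speeds; "tau": joint torques, N m; "eef_pos": TCP position; "tool_rot": TCP orientation; "wrist_force": force on the tool from outside, world axes, zero at the start; "torque": the same for the moment, N m; "width": finger opening in m; "grasp_force": force on a finger pad.
Only numpy, scipy, OpenCV 4.12 (cv2) and the standard library are available. Lean on these libraries where they do the work, as an engineer would, in place of code of your own. Each camera call takes 0.05 s, during which the arm holds its last target. There are 200 camera calls.

### The job

One of the two steel parallels under the pink acrylic blank has slid out of the end of the vise: push it back in so that its ends are level with the other one's, then tap the blank down with the mallet until both of its ends sit firmly on the parallels and neither can slide any more. Touch the blank only with the mallet, stand the mallet back on the cork mat the way it stood, and leave the stone casts and the white bottle with the red cap where they are.

Things in the scene. Friction and masses are not known exactly. Their poses are not given: they have to be found in the camera images.
- vise: Green machine vise, 120 mm wide along y, fixed. Origin: centre of its base at counter height; x points from the moving jaw (robot side, with the screw) to the fixed jaw, z up. Bed 30 mm above the counter, 120 mm wide; jaws 110 mm long along y, faces at x = -28 and +28 mm, tops 80 mm above the counter; screw and T-bar reach to x = -128 mm, at most 61 mm high.
- blank: Pink acrylic blank 56 x 100 x 30 mm (x, y, z; axes as vise), midway along the jaws, 8 to 12 mm too high up to 0.07 rad out of level either way. Origin: centre of its underside. Jaw friction holds it as left; it sinks when pushed down with about 5 to 10 N, and rocks if pushed near an end. Fully down its underside is 62 and its top 92 mm above the counter; there it stops firmly.
- blank_left (a point): Middle of the upper edge of the blank's left end (+y of the vise, 50 mm from the blank's centre); 92 mm above the counter when this end is fully down.
- blank_right (a point): The same for the right end (-y).
- parallel_a: Ground steel parallel 10 x 160 x 32 mm (x, y, z), 0.38 kg, loose, on edge on the vise bed under the blank, at x = -19 or +19 mm in the vise. Origin: centre of its underside; y along its length. In place its origin is at y = 0 of the vise (its ends 25 mm clear of the jaws, 20 mm of the bed). The one that slid out, a or b, is 25 to 40 mm too far to the vise's right (-y).
- parallel_b: The other parallel, of the same make and size, at the other x. Each slides along the vise when pushed on its end with a few N.
- mallet: Mallet, about 0.4 kg, standing on one soft face on the cork mat. Head: upright cylinder 70 mm high, 44 mm across, yellow faces at top and bottom. Wooden handle 18 mm wide, 24 mm high, level, reaching 145 mm from the head's axis along the mallet's -x, its middle 35 mm above the lower face. Origin: centre of the lower face; z up.
- mallet_grip (a point): Good place to grip the mallet from above: on the middle of the handle's section, 50 mm from the head's axis and 35 mm above the lower face.
- mat: Cork mat 110 x 110 x 4 mm, fixed on the counter; origin: centre of its underside (its top is 4 mm above the counter).
- cast_a: Yellow stone dental cast 56 x 58 x 32 mm, a bystander; origin: centre of its underside.
- cast_b: White stone dental cast 56 x 58 x 32 mm, a bystander; origin: centre of its underside.
- bottle_2: White bottle with a red cap, 47 mm across and 100 mm high, a bystander; origin: centre of its underside.

How it is judged:
By the outcome, as a careful person would: the job done as asked, in the order asked, and still so for the second after the job is handed in, with the robot touching nothing.
It also fails if it takes over 62 s, if anything falls off the work surface, if the arm or the gripper's body presses on something with over 40 N, if the wrist force passes 120 N, or if a joint passes its speed limit or range.

## Working session

There is one attempt and no reset: what is moved stays moved. The work goes in short steps, Python scripts to look and compute and a shell command to move; the robot and the scene stay as the last step left them, time stands still between calls to the robot, and variables do not carry over. Pictures are saved under pics/ and viewed, at most 10 in all, crops included, and the job is handed in when it is done.

```bash
ls; mkdir -p pics
cat > h.py <<'E'
import numpy as np, cv2
from plant import robot
def cap(n,f):
    im=robot.capture(n); cv2.imwrite('pics/'+f,im[:,:,::-1]); return im
def P(n):
    c=robot.camera_params(n); K=np.array([[c['fx'],0,c['cx']],[0,c['fy'],c['cy']],[0,0,1]]); return K,np.array(c['R']),np.array(c['t'])
def ray(n,xy):
    K,R,t=P(n); d=R.T@np.linalg.solve(K,[xy[0],xy[1],1]); return -R.T@t,d
def atz(n,xy,z):
    o,d=ray(n,xy); return o+d*(z-o[2])/d[2]
def tri(a,b):
    A=[];B=[]
    for n,xy in (a,b):
        o,d=ray(n,xy); d=d/np.linalg.norm(d); M=np.eye(3)-np.outer(d,d); A.append(M);B.append(M@o)
    X=np.linalg.lstsq(np.vstack(A),np.hstack(B),rcond=None)[0]
    return X
def proj(n,X):
    K,R,t=P(n); p=K@(R@np.asarray(X)+t); return p[:2]/p[2]
E
python3 - <<'E'
from h import *
np.set_printoptions(precision=4,suppress=True)
for n in('side','top'):
    cap(n,n+'0.png'); o,_=ray(n,(320,240)); print(n,o,ray(n,(320,240))[1],P(n)[0][0,0])
for q in 'vise blank blank_left blank_right parallel_a mallet mallet_grip mat cast_a bottle_2'.split():
    r={}
    for n in('side','top'):
        r[n]=robot.landmark_of(n,q); print(q,n,[(np.round(d['xy'],1).tolist(),round(d['p'],2)) for d in r[n][:4]])
    if r['side'] and r['top']: print('   tri',tri(('side',r['side'][0]['xy']),('top',r['top'][0]['xy'])))
s=robot.sense();print(s['clock'],s['eef_pos'],s['tool_rot'],s['wrist_force'],robot.grip_point_offset)
E
```

```text
pics
side [0.1799 0.4033 0.8291] [ 0.3671 -0.5348 -0.7612] 568.0232614365585
top [ 0.4252 -0.1109  0.9399] [ 0.1448  0.0052 -0.9896] 475.1809600824093
vise side [([297.2, 326.9], 0.94)]
vise top [([267.3, 267.5], 0.78), ([421.1, 249.0], 0.67), ([352.3, 191.6], 0.6)]
   tri [ 0.5061 -0.0017 -0.0094]
blank side [([296.1, 300.2], 0.96)]
blank top [([260.1, 265.2], 0.91)]
   tri [0.5026 0.0014 0.0781]
blank_left side [([277.4, 310.1], 0.77), ([393.7, 200.4], 0.53), ([370.9, 207.3], 0.49)]
blank_left top [([230.1, 269.8], 0.85)]
   tri [0.4943 0.0503 0.1163]
blank_right side [([310.8, 269.2], 0.73)]
blank_right top [([288.8, 264.1], 0.63)]
   tri [ 0.5063 -0.0507  0.0997]
parallel_a side [([286.1, 308.4], 0.66)]
parallel_a top [([283.4, 275.1], 0.66)]
   tri [ 0.5119 -0.0224  0.0124]
mallet side [([366.9, 205.7], 0.77)]
mallet top [([420.5, 248.0], 0.57)]
   tri [ 0.5508 -0.3059  0.0028]
mallet_grip side [([394.3, 202.3], 0.74)]
mallet_grip top [([435.6, 271.2], 0.69)]
   tri [ 0.5039 -0.3316  0.0181]
mat side [([372.2, 209.4], 0.77)]
mat top [([425.2, 251.2], 0.81), ([423.7, 250.8], 0.71)]
   tri [ 0.5463 -0.32   -0.0173]
cast_a side [([312.5, 194.3], 0.96), ([344.0, 169.1], 0.69), ([296.3, 300.8], 0.51), ([280.8, 226.4], 0.19)]
cast_a top [([401.5, 195.5], 0.83), ([453.8, 202.5], 0.64), ([434.5, 270.4], 0.55)]
   tri [ 0.6569 -0.2677  0.0065]
bottle_2 side [([280.9, 228.4], 0.84)]
bottle_2 top [([353.1, 191.4], 0.82)]
   tri [ 0.6684 -0.172  -0.0166]
1.1 [0.1825 0.6498 0.2387] [ 0.1365  0.9906 -0.     -0.    ] [ 0.0994 -0.5884  0.9151] 0.0187
```

```bash
python3 -c "
import cv2
a=cv2.imread('pics/side0.png')[130:400,200:480];b=cv2.imread('pics/top0.png')[150:330,190:490]
cv2.imwrite('pics/s1.png',cv2.resize(a,(622,600),interpolation=2));cv2.imwrite('pics/t1.png',cv2.resize(b,(800,480),interpolation=2))"
```

```text
(no output)
```

View pics/s1.png

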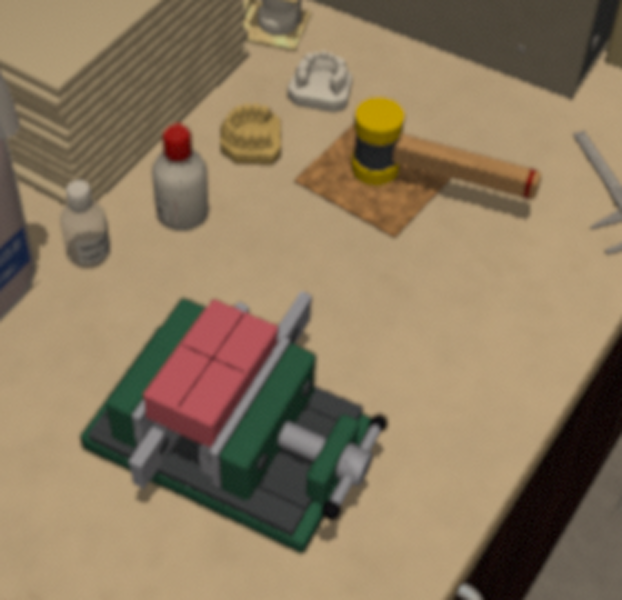

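View pics/t1.png

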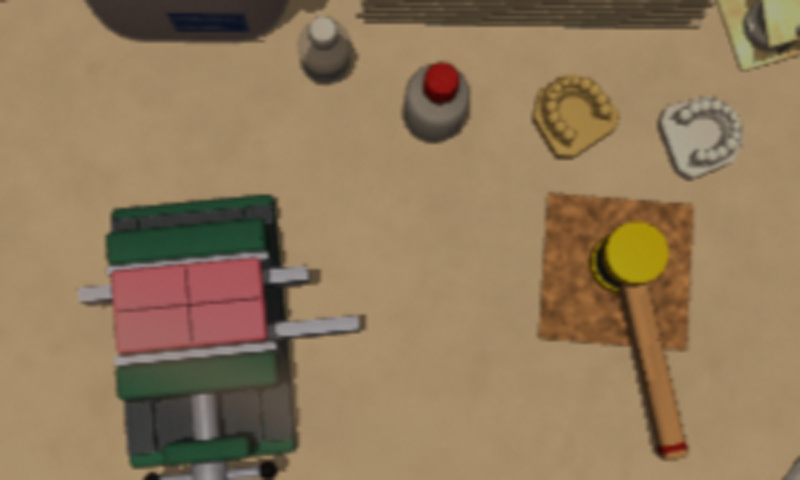

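Top view: the slid parallel is the robot-side one, right end at about px (325,271). The other spans (220,261) to (308,253). The mallet head's top is at about (429,245), with the handle pointing at the robot. Next I triangulate the corners.

Run:
```python
from h import *
np.set_printoptions(precision=4,suppress=True)
T=lambda x,y:(190+(x+.5)*300/800-.5,150+(y+.5)*180/480-.5)
S=lambda x,y:(200+(x+.5)*280/622-.5,130+(y+.5)*270/600-.5)
for n,s,t in [('bl RB',(212,301),(262,258)),('bl RF',(279,327),(268,342)),('bl LF',(207,418),(117,355)),('bl LB',(147,388),(113,270)),
 ('mallet top',(380,113),(637,254)),('handle end',(540,176),(674,443)),('bottlecap',(178,135),(442,82)),('par slid R end top',(305,294),(360,322))]:
    X=tri(('side',S(*s)),('top',T(*t))); print(n,X,'res',proj('side',X)-S(*s),proj('top',X)-T(*t))
for n,t,z in [('slid R',(360,322),.062),('slid R at blank',(270,330),.062),('other R',(315,274),.062),('other L',(80,295),.062),
 ('jaw fixed R back',(264,222),.08),('jaw fixed L back',(108,236),.08),('jaw mov R front',(275,382),.08),('jaw mov L front',(119,397),.08),
 ('mat',(548,194),.004),('mat',(694,203),.004),('mat',(688,350),.004),('mat',(539,340),.004)]:
    print(n,atz('top',T(*t),z))
print('other L side',atz('side',S(140,460),.062),'slid R side', atz('side',S(305,294),.062))
```

```text
bl RB [ 0.5379 -0.0482  0.0901] res [0.785  0.1501] [-0.3232 -0.6553]
bl RF [ 0.4813 -0.0539  0.0947] res [1.0525 0.1704] [-0.4168 -0.8708]
bl LF [0.4715 0.0444 0.1081] res [2.0813 0.3672] [-0.8086 -1.619 ]
bl LB [0.5246 0.0482 0.1051] res [-0.3229 -0.0683] [0.1293 0.2553]
mallet top [ 0.5474 -0.306   0.074 ] res [0.6938 0.0834] [-0.3207 -0.651 ]
handle end [ 0.4131 -0.3385  0.0477] res [-2.3869 -0.149 ] [1.0348 2.2057]
bottlecap [ 0.6607 -0.1688  0.0958] res [0.5337 0.1229] [-0.2399 -0.4947]
par slid R end top [ 0.4985 -0.1154  0.0567] res [0.8118 0.1248] [-0.3281 -0.6882]
slid R [ 0.4968 -0.116   0.062 ]
slid R at blank [ 0.4902 -0.0537  0.062 ]
other R [ 0.5298 -0.084   0.062 ]
other L [0.5123 0.0788 0.062 ]
jaw fixed R back [ 0.563  -0.0488  0.08  ]
jaw fixed L back [0.5514 0.0577 0.08  ]
jaw mov R front [ 0.4538 -0.0592  0.08  ]
jaw mov L front [0.442  0.0455 0.08  ]
mat [ 0.6003 -0.2559  0.004 ]
mat [ 0.5954 -0.3658  0.004 ]
mat [ 0.4849 -0.3593  0.004 ]
mat [ 0.4905 -0.2489  0.004 ]
other L side [0.5114 0.0773 0.062 ] slid R side [ 0.4976 -0.1113  0.062 ]
```

```bash
cat >> h.py <<'E'
from scipy.spatial.transform import Rotation as Ro
def go(p,ang=None):
    "shift/turn in tool axes to reach TCP p with tool y at world angle ang (mod pi)"
    s=robot.sense(); R=Ro.from_quat(s['tool_rot']).as_matrix(); d=R.T@(np.array(p)-s['eef_pos'])
    a=np.arctan2(R[1,1],R[0,1]); tr=0
    if ang is not None: tr=-((ang-a+np.pi/2)%np.pi-np.pi/2)
    print('shift',d.round(4),'turn',round(tr,4),'rows',round(np.linalg.norm(d)/.0417,1),'t',round(s['clock'],2),'q6',round(s['qpos'][5],2),'F',np.round(s['wrist_force'],1))
E
python3 -c "
from h import *
go([.5,-.158,.2],.108)"
python3 -m inch '-.524 -.692 0 1.189 0;-.524 -.692 0 1.189 0;-.524 -.692 0 1.189 0;-.524 -.692 0 1.189 0;-.524 -.692 0 1.189 0;-.524 -.692 0 1.189 0;-.524 -.692 0 1.189 0;-.524 -.692 0 1.189 0'
python3 -c "
from h import *
go([.5,-.158,.2],.108)"
```

```text
shift [-0.5241 -0.6919  0.0387] turn 1.189 rows 20.8 t 1.1 q6 -0.04 F [ 0.1 -0.6  0.9]
clock: 1.77
eef_pos: [0.3046, 0.3378, 0.2389]
tool_rot: [0.597, 0.802, 0.0, 0.0]
wrist_force: [0.7, -0.5, 0.1]
width: 0.037
grasp_force: 0.0
shift [-0.5311  0.0446  0.0388] turn 0.1835 rows 12.8 t 1.77 q6 0.49 F [ 0.7 -0.5  0.1]
```

```bash
python3 -m inch '-.531 .045 0 .183 0;-.531 .045 0 .183 0;-.531 .045 0 .183 0;-.531 .045 0 .183 0;-.531 .045 0 .183 0;-.531 .045 0 .183 0;-.531 .045 0 .183 0;-.531 .045 0 .183 0'
python3 -c "
from h import *
go([.5,-.158,.12],.108)"
```

```text
clock: 2.43
eef_pos: [0.4289, 0.0282, 0.2393]
tool_rot: [0.666, 0.746, 0.001, 0.001]
wrist_force: [1.8, 0.5, 0.7]
width: 0.0001
grasp_force: 0.0
shift [-0.193   0.0493  0.1194] turn 0.0058 rows 5.6 t 2.43 q6 -0.11 F [1.8 0.5 0.7]
```

```bash
python3 -m inch '-.193 .049 0 .006 0;-.193 .049 0 .006 0;-.193 .049 0 .006 0;-.193 .049 0 .006 0;-.193 .049 0 .006 0;-.193 .049 .119 .006 0;-.193 .049 .119 .006 0;-.193 .049 .119 .006 0'
python3 -c "
from h import *
go([.5,-.158,.045],.108)"
```

```text
clock: 3.1
eef_pos: [0.4993, -0.157, 0.1184]
tool_rot: [0.669, 0.744, 0.0, 0.001]
wrist_force: [-1.2, -0.8, -0.2]
width: 0.0002
grasp_force: 0.0
shift [-0.001   0.0005  0.0734] turn -0.0019 rows 1.8 t 3.1 q6 -0.46 F [-1.2 -0.8 -0.2]
```

```bash
python3 -m inch '0 0 .074 0 0;0 0 .074 0 0;0 0 .074 0 0'
python3 - <<'E'
from h import *
np.set_printoptions(precision=4,suppress=True)
a=cap('side','side2.png')[240:370,220:400];b=cap('top','top2.png')[220:310,200:340]
w=np.hstack([cv2.resize(a,(480,347),interpolation=2),cv2.resize(b,(310,347*1),interpolation=2)[:, :]])
b2=cv2.resize(b,(540,347),interpolation=2);a2=cv2.resize(a,(260*1,188))
cv2.imwrite('pics/c2.png',cv2.resize(b,(800,514),interpolation=2)[:,:,::-1])
go([.5,-.158,.045],.108)
E
```

```text
clock: 3.35
eef_pos: [0.493, -0.1539, 0.0388]
tool_rot: [0.668, 0.744, -0.003, -0.006]
wrist_force: [-1.7, 1.2, -0.5]
width: 0.0005
grasp_force: 0.0
shift [-0.0026  0.0015  0.    ] turn -0.0 rows 0.1 t 3.45 q6 -0.46 F [-0.1 -0.2  1. ]
```

View pics/c2.png

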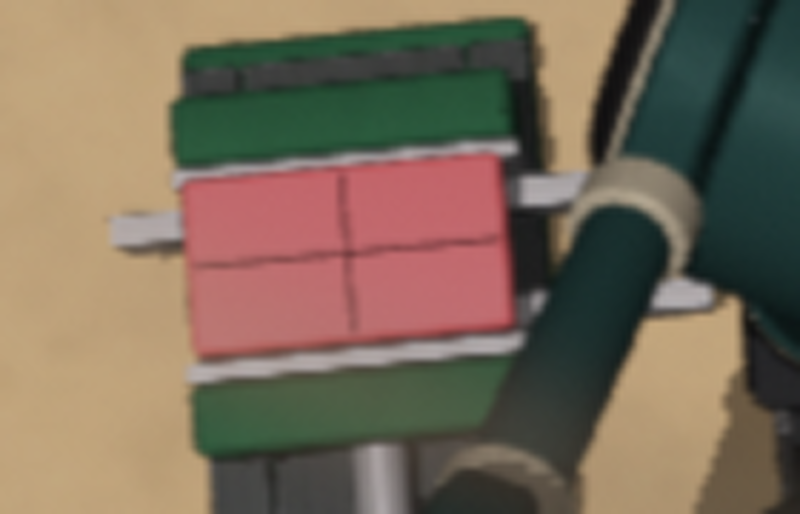

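The slid parallel's right end is at crop (715,293) and the other's left end at (111,232), so the offset is about 30 mm. The fingers are lined up behind it. I'll creep to contact.

```bash
python3 -m inch '.012 0 0 0 0;.024 0 0 0 0;.024 0 0 0 0' | grep -E 'eef_pos|force'
python3 -m inch '.003 0 0 0 0;.003 0 0 0 0' | grep -E 'eef_pos|wrist'
python3 -m inch '.003 0 0 0 0;.003 0 0 0 0' | grep -E 'eef_pos|wrist'
python3 -m inch '.003 0 0 0 0;.003 0 0 0 0' | grep -E 'eef_pos|wrist'
python3 -m inch '.003 0 0 0 0;.003 0 0 0 0' | grep -E 'eef_pos|wrist'
```

```text
eef_pos: [0.498, -0.1305, 0.0482]
wrist_force: [-0.2, 0.7, 0.6]
grasp_force: 0.0
eef_pos: [0.4972, -0.1285, 0.0472]
wrist_force: [-0.3, 0.0, -0.1]
eef_pos: [0.4961, -0.1258, 0.0461]
wrist_force: [-0.0, 0.2, -0.8]
eef_pos: [0.4954, -0.1229, 0.0456]
wrist_force: [0.3, -0.8, -0.1]
eef_pos: [0.4953, -0.1202, 0.0457]
wrist_force: [0.8, -0.9, -1.1]
```

```bash
for i in 1 ; do python3 -m inch '.003 0 0 0 0;.003 0 0 0 0' | grep -E 'eef_pos|wrist'; done
python3 -m inch '.003 0 0 0 0;.003 0 0 0 0' | grep -E 'eef_pos|wrist'
python3 -m inch '.003 0 0 0 0;.003 0 0 0 0' | grep -E 'eef_pos|wrist'
python3 -m inch '.003 0 0 0 0;.003 0 0 0 0' | grep -E 'eef_pos|wrist'
```

```text
eef_pos: [0.495, -0.117, 0.0457]
wrist_force: [-0.1, -1.2, -0.1]
eef_pos: [0.4946, -0.1139, 0.0457]
wrist_force: [0.4, -0.6, -0.1]
eef_pos: [0.4942, -0.1108, 0.0457]
wrist_force: [-0.8, -1.2, -0.1]
eef_pos: [0.4939, -0.1078, 0.0457]
wrist_force: [0.5, -1.5, -0.1]
```

Run:
```python
from h import *
a=cap('side','side3.png')[250:370,220:380];b=cap('top','top3.png')[225:305,200:320]
w=np.vstack([cv2.resize(a,(400,300),interpolation=2),cv2.resize(a,(400,300))*0])
cv2.imwrite('pics/c3.png',np.hstack([cv2.resize(a,(400,480),interpolation=2)[:, :, ::-1]][:0]+[cv2.resize(b,(800,533),interpolation=2)[:,:,::-1]]))
```

```text
(no output)
```

View pics/c3.png

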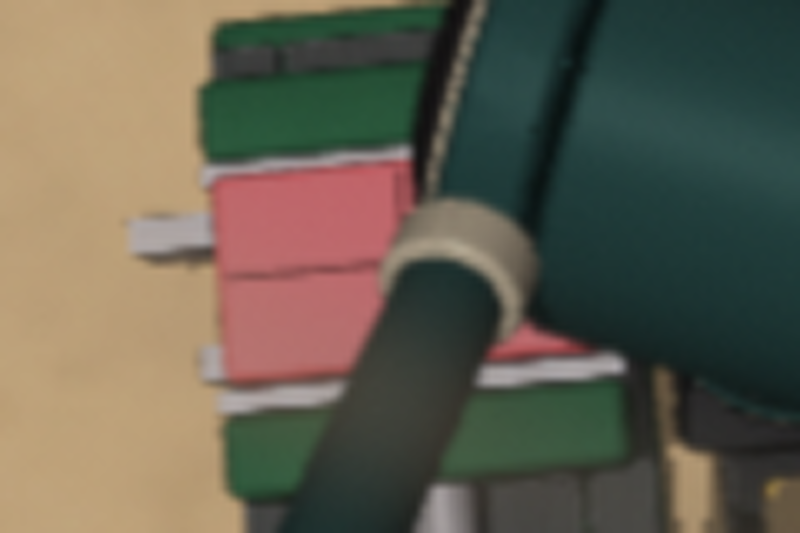

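Run:
```python
from h import *
T=lambda x,y:(200+(x+.5)*.15-.5,225+(y+.5)*.15-.5)
v=np.array([-.108,.994,0])
s=atz('top',T(202,362),.062);o=atz('top',T(130,235),.062);print(s,o,(o-s)@v, proj('top',o-.038*np.array([.994,.108,0])))
im=cv2.imread('pics/top3.png').astype(int)
print(im[255:266,213:238].mean(2).astype(int)); print(im[275:284,222:240].mean(2).astype(int))
```

```text
[0.4782617  0.05849283 0.062     ] [0.51318072 0.07998531 0.062     ] 0.017592275394174597 [220.35574472 280.26490791]
[[155 156 156 157 157 157 156 156 156 155 155 156 155 156 156 156 156 154
  130 120 130 133 133 133 133]
 [154 155 155 156 156 156 156 155 151 149 148 147 150 153 155 157 159 156
  137 124 130 134 133 133 133]
 [154 155 155 156 156 153 156 158 147 140 134 132 138 147 156 158 163 163
  141 125 130 133 133 134 134]
 [155 155 154 155 154 146 156 166 166 165 163 161 162 163 164 166 166 163
  137 122 130 133 134 133 134]
 [154 154 155 155 156 155 163 167 166 166 166 166 166 166 166 166 166 164
  139 123 128 134 134 133 134]
 [154 154 155 155 155 156 165 168 166 167 167 167 167 167 167 167 169 167
  150 130 130 134 134 134 134]
 [153 154 155 155 156 156 165 169 169 169 168 167 164 160 157 156 156 155
  140 127 129 134 134 135 134]
 [153 154 154 155 155 157 163 163 159 158 156 152 138 119 104  93  87  81
   78 103 127 134 134 135 134]
 [153 154 154 155 155 155 149 131 109  97  91  89  87  85  84  78  74  75
   78 103 127 133 135 134 134]
 [154 154 155 155 154 155 153 150 141 120 104 104 107 112 115 102  98 105
  108 115 126 133 134 134 134]
 [154 155 155 155 155 154 154 154 152 150 148 149 148 148 146 131 134 145
  147 132 125 128 127 126 125]]
[[152 151 150 151 151 151 151 151 151 150 137 126 131 135 136 136 135 135]
 [151 151 151 151 151 151 151 150 152 153 144 130 130 135 135 136 135 135]
 [152 152 151 151 151 151 150 145 153 162 160 143 132 136 135 135 135 135]
 [153 152 152 152 151 151 149 141 151 163 162 143 130 135 136 136 135 135]
 [154 153 153 152 152 152 150 138 148 163 163 142 130 134 136 136 136 135]
 [156 154 153 153 152 153 152 145 155 166 166 146 131 132 133 133 132 132]
 [156 154 154 154 154 154 152 147 153 160 156 140 124 120 117 115 112 111]
 [155 154 154 154 154 154 154 151 138 121 110  99  92  90  86  83  82  85]
 [156 155 154 155 155 155 154 154 152 150 143 136 121 109 104 104 108 119]]
```

```bash
python3 -m inch '.004 0 0 0 0;.008 0 0 0 0;.011 0 0 0 0;.013 0 0 0 0;.013 0 0 0 0' | grep -E 'clock|eef_pos|wrist'
cat > lv.py <<'E'
from h import *
import sys
im=cap('top',sys.argv[1]+'.png'); b=im[240:300,205:265]; s=cap('side',sys.argv[1]+'s.png')[260:380,240:400]
cv2.imwrite('pics/'+sys.argv[1]+'c.png',np.hstack([cv2.resize(b,(400,400),interpolation=2),cv2.resize(s,(400,300),interpolation=2)[:400] if 0 else cv2.resize(s,(400,400),interpolation=2)])[:,:,::-1])
E
python3 lv.py v4
```

```text
clock: 5.55
eef_pos: [0.4924, -0.0947, 0.0457]
wrist_force: [0.5, -0.1, 0.3]
```

View pics/v4c.png

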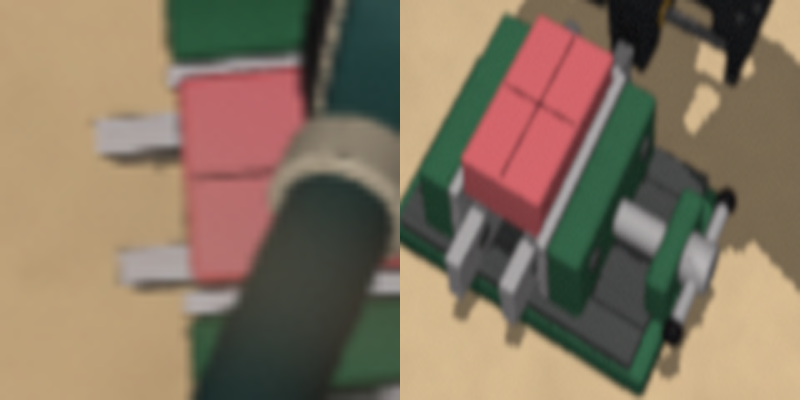

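```bash
cat > lvl.py <<'E'
from h import *
import sys
# subpixel left-end edges in top picture: brightness step between counter (colored) and grey parallel using saturation
im=cv2.imread('pics/'+sys.argv[1]+'.png'); hsv=cv2.cvtColor(im,cv2.COLOR_BGR2HSV)[:,:,1].astype(float)
v=np.array([-.108,.994,0])
def edge(r0,r1,c0,c1):
    out=[]
    for r in range(r0,r1):
        p=hsv[r,c0:c1]; 
        if p.min()>45: continue
        m=(p[0]+np.min(p))/2; i=np.argmax(p<m); out.append((r,c0+i-1+(p[i-1]-m)/(p[i-1]-p[i])))
    return out
for n,a in(('other',(257,264,208,230)),('slid',(275,284,208,232))):
    e=edge(*a); q=[round(float(atz('top',(c,r),.062)@v),4) for r,c in e]; print(n,[(r,round(float(c),2)) for r,c in e],q)
E
python3 lvl.py v4; python3 lvl.py top3
```

```text
other [(257, 223.6), (258, 218.78), (259, 218.83), (260, 218.87), (261, 218.92), (262, 218.98)] [0.0154, 0.0244, 0.0244, 0.0245, 0.0245, 0.0245]
slid [(277, 223.77), (278, 222.32), (279, 222.47), (280, 222.53), (281, 222.57), (282, 222.58)] [0.0174, 0.0202, 0.0201, 0.0201, 0.0201, 0.0202]
other [(257, 223.42), (258, 218.81), (259, 218.87), (260, 218.92), (261, 218.92), (262, 218.97)] [0.0158, 0.0244, 0.0244, 0.0244, 0.0245, 0.0245]
slid [(277, 229.64), (278, 229.57), (279, 229.6), (280, 229.63), (281, 229.68)] [0.0067, 0.0069, 0.007, 0.0071, 0.0071]
```

```bash
python3 -m inch '.002 0 0 0 0;.0042 0 0 0 0;.0042 0 0 0 0;.0042 0 0 0 0' | grep -E 'clock|eef_pos|wrist'
python3 -c "
from h import *
cap('top','v5.png')"; python3 lvl.py v5
```

```text
clock: 5.98
eef_pos: [0.492, -0.0909, 0.0457]
wrist_force: [-0.6, -0.5, -0.3]
other [(257, 223.29), (258, 218.87), (259, 218.85), (260, 218.89), (261, 218.88), (262, 218.97)] [0.016, 0.0242, 0.0244, 0.0244, 0.0246, 0.0245]
slid [(277, 222.5), (278, 220.24), (279, 220.23), (280, 220.44), (281, 220.51), (282, 220.54)] [0.0198, 0.024, 0.0242, 0.0239, 0.0239, 0.0239]
```

```bash
python3 -m inch '.0005 0 0 0 0;.0005 0 0 0 0;-.02 0 0 0 0;-.03 0 0 0 0;-.03 0 -.05 0 0;-.03 0 -.09 0 0;-.03 0 -.13 0 0;-.03 0 -.13 0 0' | grep -E 'clock|eef_pos|wrist'
python3 - <<'E'
from h import *
np.set_printoptions(precision=4,suppress=True)
T=lambda x,y:(190+(x+.5)*300/800-.5,150+(y+.5)*180/480-.5)
S=lambda x,y:(200+(x+.5)*280/622-.5,130+(y+.5)*270/600-.5)
h=atz('top',T(637,254),.074);e=atz('top',T(674,443),.051);h2=atz('side',S(380,113),.074);e2=atz('side',S(536,172),.051)
print(h,e,e-h,np.linalg.norm((e-h)[:2]),np.arctan2(*(h-e)[1::-1]));print(h2,e2,np.arctan2(*(h2-e2)[1::-1]))
print(atz('top',(435.6,271.2),.039),atz('side',(394.3,202.3),.039),atz('top',(420.5,248),.004),atz('side',(366.9,205.7),.004))
m=(h+h2)/2; 
for L in(.045,.05): print(m[:2]-L*np.array([np.cos(.24),np.sin(.24)]))
E
```

```text
clock: 6.7
eef_pos: [0.5003, -0.1225, 0.1841]
wrist_force: [1.7, -1.0, 1.0]
[ 0.5462 -0.3065  0.074 ] [ 0.4171 -0.3359  0.051 ] [-0.1291 -0.0293 -0.023 ] 0.13235042527602225 0.22326496848642324
[ 0.5486 -0.3054  0.074 ] [ 0.4131 -0.3399  0.051 ] 0.249522243420848
[ 0.5008 -0.3272  0.039 ] [ 0.4968 -0.3121  0.039 ] [ 0.5495 -0.3062  0.004 ] [ 0.5515 -0.3044  0.004 ]
[ 0.5037 -0.3167]
[ 0.4988 -0.3179]
```

```bash
python3 -c "
from h import *
go([.5,-.3175,.14],.24+np.pi/2)"; python3 lvl.py v5 >/dev/null
```

```text
shift [-0.1936 -0.0216  0.0447] turn 1.4378 rows 4.8 t 6.7 q6 -0.4 F [ 1.7 -1.   1. ]
```

```bash
python3 -m inch '-.194 -.0216 0 1.438 .06;-.194 -.0216 0 1.438 .06;-.194 -.0216 0 1.438 .06;-.194 -.0216 0 1.438 .06;-.194 -.0216 0 1.438 .06;-.194 -.0216 0 1.438 .06;-.194 -.0216 0 1.438 .06;-.194 -.0216 0 1.438 .06' | grep -E 'clock|eef_pos|wrist'
python3 -c "
from h import *
go([.5,-.3175,.12],.24+np.pi/2)"
```

```text
clock: 7.37
eef_pos: [0.4943, -0.3171, 0.1749]
wrist_force: [-0.0, -0.1, 0.4]
shift [0.0042 0.0039 0.0549] turn 0.4302 rows 1.3 t 7.37 q6 0.29 F [-0.  -0.1  0.4]
```

```bash
python3 -m inch '0 0 .02 .43 .06;0 0 .05 .43 .06;0 0 .05 .43 .06;0 0 .05 .43 .06;0 0 .05 .43 .06' | grep -E 'clock|eef_pos|wrist|width'
python3 - <<'E'
from h import *
go([.5,-.3175,.0203],.24+np.pi/2)
a=cap('side','s6.png')[150:270,320:480];b=cap('top','t6.png')[220:340,380:500]
cv2.imwrite('pics/c6.png',np.hstack([cv2.resize(a,(400,300),interpolation=2),cv2.resize(b,(300,300),interpolation=2)])[:,:,::-1])
# level check right ends
im=cv2.imread('pics/t6.png'); cv2.imwrite('pics/r6.png',0*im)
E
```

```text
clock: 7.78
eef_pos: [0.4941, -0.3158, 0.1243]
wrist_force: [0.2, 0.7, 0.8]
width: 0.06
shift [0.0055 0.0033 0.104 ] turn 0.0068 rows 2.5 t 7.78 q6 0.71 F [0.2 0.7 0.8]
```

View pics/c6.png

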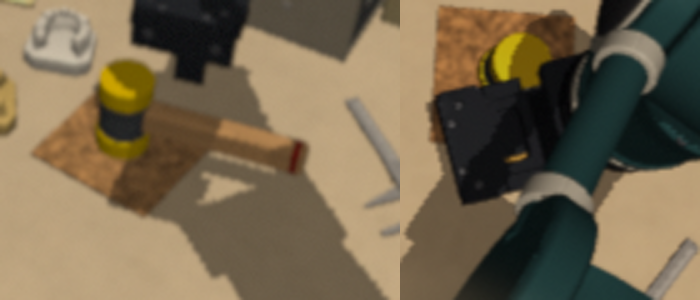

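```bash
cp pics/t6.png pics/v6.png; python3 lvl.py v6
python3 - <<'E'
import cv2
im=cv2.imread('pics/t6.png');h=cv2.cvtColor(im,cv2.COLOR_BGR2HSV)[:,:,1]
print(h[248:274,298:318])
E
```

```text
other [(257, 223.67), (258, 218.83), (259, 218.86), (260, 218.88), (261, 218.9), (262, 218.94)] [0.0153, 0.0243, 0.0244, 0.0245, 0.0245, 0.0246]
slid [(277, 223.0), (278, 220.11), (279, 220.17), (280, 220.05), (281, 220.2), (282, 220.42)] [0.0189, 0.0243, 0.0243, 0.0246, 0.0245, 0.0242]
[[90 90 88 90 89 88 90 91 90 90 90 90 90 90 90 91 90 90 91 89]
 [82 78 74 71 71 68 71 85 90 92 90 90 90 90 90 90 91 91 90 91]
 [37 30 22 14 14 12 25 65 89 92 92 93 91 90 90 91 90 90 90 90]
 [ 9  9  8  8  8  9 10 45 89 99 96 95 94 91 90 90 92 90 90 90]
 [ 9 11  9  7  8  7  9 22 78 97 96 96 94 91 90 91 91 91 91 90]
 [ 9  9  7  7  7  7  9 20 77 95 96 98 92 90 91 90 91 90 91 90]
 [ 8  8  8  8  6  8 10 23 76 97 96 95 92 91 91 90 91 91 90 90]
 [ 9 11  6  7  7 11 21 53 86 95 95 96 93 92 90 91 90 92 90 90]
 [31 39 43 47 55 69 78 83 92 96 96 94 91 91 90 91 90 90 91 90]
 [82 87 89 91 94 92 91 91 92 92 90 91 92 89 90 89 89 90 90 91]
 [94 93 92 92 92 90 91 90 91 92 92 90 90 91 91 90 91 91 91 90]
 [95 92 93 91 90 91 91 90 90 90 90 92 90 91 89 91 91 90 90 90]
 [95 91 91 90 91 91 90 92 92 91 90 90 89 89 91 91 90 90 90 92]
 [95 91 91 91 90 91 90 92 90 91 90 90 91 91 90 90 90 90 91 90]
 [94 91 89 91 92 90 90 90 92 90 90 90 92 91 90 90 92 92 90 92]
 [94 91 91 89 90 91 90 91 90 90 90 90 90 91 91 89 89 89 91 92]
 [94 91 90 91 90 91 90 91 92 90 91 92 91 92 91 90 91 92 91 91]
 [96 92 91 91 90 89 90 92 91 91 90 90 91 91 90 89 91 91 91 92]
 [97 94 91 91 89 89 90 90 90 90 89 89 89 88 90 89 91 91 92 91]
 [96 93 91 90 89 89 90 90 92 90 90 89 89 89 88 89 89 91 92 91]
 [94 93 90 90 87 88 89 90 90 90 90 90 90 89 89 89 91 91 91 89]
 [87 87 82 80 73 70 69 70 80 90 92 93 91 90 89 91 91 91 92 91]
 [45 51 40 33 20 12 13 14 28 75 96 94 95 93 90 91 90 91 91 91]
 [11 12 11 11  8  9  9  9 10 59 92 98 98 93 90 89 88 90 91 91]
 [ 9  7  9  9  7  9  9  9 11 38 88 96 96 94 90 89 89 90 91 91]
 [ 9  9 10  9  9  7  7  7  7 31 84 98 98 94 90 91 90 89 90 89]]
```

Left ends agree to within 0.5 mm, so the parallels are level. Mallet untouched, the gripper is above the handle. Descend and grip.

```bash
python3 -m inch '.0055 .0033 0 .007 .06;.0055 .0033 .03 .007 .06;.0055 .0033 .06 .007 .06;.0055 .0033 .085 .007 .06;.0055 .0033 .1 .007 .06;.0055 .0033 .104 .007 .06;.0055 .0033 .104 .007 .06' | grep -E 'clock|eef_pos|wrist|width'
python3 -c "
from h import *
go([.5,-.3175,.0203],.24+np.pi/2)"
```

```text
clock: 8.47
eef_pos: [0.5004, -0.3175, 0.0205]
wrist_force: [0.1, 0.8, 0.8]
width: 0.0599
shift [-0.0004 -0.0001  0.0002] turn 0.0022 rows 0.0 t 8.47 q6 0.72 F [0.1 0.8 0.8]
```

```bash
python3 -m inch '0 0 0 0 0;0 0 0 0 0;0 0 0 0 0;0 0 0 0 0;0 0 0 0 0;0 0 0 0 0;0 0 0 0 0' | grep -E 'clock|eef_pos|wrist|width|grasp'
python3 -c "
from h import *
go([.5,-.3175,.0203],.24+np.pi/2)"
```

```text
clock: 9.05
eef_pos: [0.5009, -0.3178, 0.0221]
wrist_force: [-0.8, 1.2, 2.7]
width: 0.0176
grasp_force: 29.9
shift [-0.0008 -0.0005  0.0018] turn 0.0018 rows 0.0 t 9.05 q6 0.72 F [-0.8  1.2  2.7]
```

```bash
python3 -m inch '0 0 -.02 0 0;0 0 -.05 0 0;0 0 -.09 0 0;0 0 -.13 0 0;0 0 -.15 0 0;0 0 -.15 0 0' | grep -E 'clock|eef_pos|wrist|width|grasp|rot'
python3 - <<'E'
from h import *
go([.4522,.0144,.17],.24+np.pi/2)
a=cap('side','s7.png')[60:300,280:520]
cv2.imwrite('pics/c7.png',cv2.resize(a,(480,480),interpolation=2)[:,:,::-1])
print(robot.sense()['torque'])
E
```

```text
clock: 9.55
eef_pos: [0.5038, -0.32, 0.1775]
tool_rot: [0.993, 0.121, 0.004, 0.003]
wrist_force: [1.6, -1.3, -4.1]
width: 0.0178
grasp_force: 30.0
shift [ 0.03   -0.3371  0.0051] turn 0.0018 rows 8.1 t 9.55 q6 0.72 F [ 1.6 -1.3 -4.1]
[-0.08019485  0.37966824 -0.04589743]
```

View pics/c7.png

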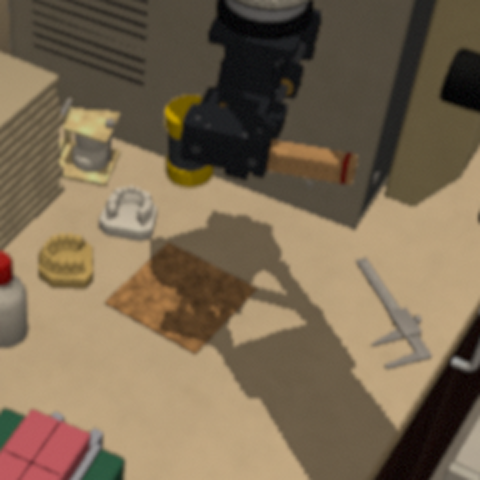

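```bash
python3 -m inch '.002 -.02 0 0 0;.005 -.055 0 0 0;.009 -.095 0 0 0;.013 -.135 0 0 0;.016 -.175 0 0 0;.019 -.215 0 0 0;.022 -.25 0 0 0;.025 -.275 0 0 0' | grep -E 'clock|eef_pos|wrist'
python3 -m inch '.002 -.025 0 0 0;.004 -.045 0 0 0;.005 -.06 0 0 0;.005 -.062 0 0 0;.005 -.062 0 0 0' | grep -E 'clock|eef_pos|wrist'
python3 - <<'E'
from h import *
go([.4522,.0144,.13],.24+np.pi/2)
a=cap('side','s8.png')[190:400,200:480];b=cap('top','t8.png')[150:360,160:440]
cv2.imwrite('pics/c8.png',np.hstack([cv2.resize(a,(400,300),interpolation=2),cv2.resize(b,(400,300),interpolation=2)])[:,:,::-1])
E
```

```text
clock: 10.27
eef_pos: [0.455, -0.0419, 0.1673]
wrist_force: [0.3, 0.2, -4.3]
clock: 10.68
eef_pos: [0.4467, 0.0171, 0.1685]
wrist_force: [0.2, 0.2, -5.3]
shift [0.0049 0.004  0.0384] turn 0.004 rows 0.9 t 10.68 q6 1.31 F [ 0.2  0.2 -5.3]
```

View pics/c8.png

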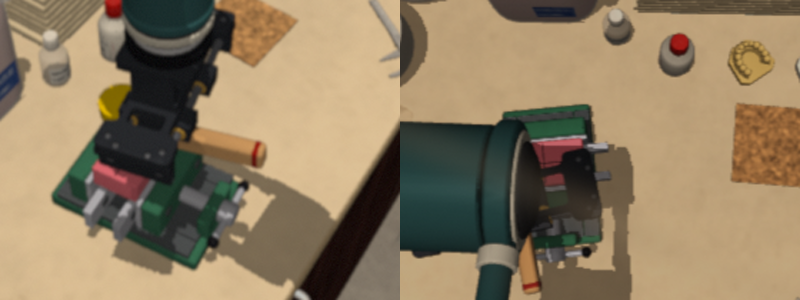

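The head is over the blank's left half. Now I descend in small steps, watching the force (baseline about -4 N).

```bash
F='clock|eef_pos|wrist'; python3 -m inch '.004 .003 .01 .004 0;.004 .003 .025 .004 0;.004 .003 .038 .004 0;.004 .003 .038 .004 0;.004 .003 .038 .004 0' | grep -E $F
python3 -m inch '0 0 .003 0 0;0 0 .003 0 0' | grep -E $F
python3 -m inch '0 0 .003 0 0;0 0 .003 0 0' | grep -E $F
python3 -m inch '0 0 .003 0 0;0 0 .003 0 0' | grep -E $F
```

```text
clock: 11.2
eef_pos: [0.453, 0.0136, 0.1322]
wrist_force: [-0.8, 0.1, -4.3]
clock: 11.37
eef_pos: [0.4545, 0.014, 0.1309]
wrist_force: [-0.1, -0.5, -4.7]
clock: 11.53
eef_pos: [0.4542, 0.0144, 0.1279]
wrist_force: [-0.7, -0.6, -4.6]
clock: 11.7
eef_pos: [0.4543, 0.0148, 0.1251]
wrist_force: [-1.0, 2.1, -0.8]
```

```bash
F='eef_pos|wrist|rot'; python3 -m inch '0 0 .003 0 0;0 0 .003 0 0' | grep -E $F
python3 -m inch '0 0 .003 0 0;0 0 .003 0 0' | grep -E $F
python3 -c "
from h import *
go([.4522,.0144,.11],.24+np.pi/2);print(robot.sense()['torque'])"
```

```text
eef_pos: [0.4545, 0.0148, 0.122]
tool_rot: [0.993, 0.119, 0.001, -0.0]
wrist_force: [-0.9, 2.5, -0.3]
eef_pos: [0.4544, 0.0148, 0.1187]
tool_rot: [0.993, 0.119, 0.001, -0.0]
wrist_force: [-0.2, 2.3, 0.4]
shift [-0.0022 -0.0001  0.0087] turn -0.0021 rows 0.2 t 12.03 q6 1.31 F [-0.2  2.3  0.4]
[0.48649564 0.06167523 0.15989782]
```

```bash
cat > bl.py <<'E'
from h import *
import sys
robot.capture('side')
O=np.array([.502,-.004,0]);v=np.array([-.108,.994,0])
for q,s in(('blank_left',.05),('blank_right',-.05)):
    r=robot.landmark_of('side',q)
    for d in r[:2]:
        # height on the vertical plane-line at nominal xy: least-squares in z
        zs=np.linspace(.06,.13,141); e=[np.linalg.norm(proj('side',O+s*v+[0,0,z])-d['xy']) for z in zs]
        print(q,np.round(d['xy'],1),round(d['p'],2),'z',round(zs[np.argmin(e)],4),'err',round(min(e),1))
print('seg',robot.sense()['clock'])
E
python3 bl.py
python3 - <<'E'
from h import *
# handle end colour red cap centroid in side: tilt check
im=robot.capture('side');cv2.imwrite('pics/s9.png',im[:,:,::-1])
O=np.array([.502,-.004,0])
for nm in('side0','s9'):
    hsv=cv2.cvtColor(cv2.imread('pics/%s.png'%nm),cv2.COLOR_BGR2HSV).astype(int)
    h,s,v=hsv[...,0],hsv[...,1],hsv[...,2]
    pink=((h>170)|(h<8))&(s>90)&(v>150)
    ys,xs=np.where(pink[200:340,240:345]); xs=xs+240; ys=ys+200
    print(nm,len(xs)); 
    # lowest pink per column along left end front face
    for c in range(262,300,4):
        r=ys[xs==c]; print(c,(r.min(),r.max()) if len(r) else None,end=' ')
    print()
E
```

```text
blank_left [278.4 312.9] 0.61 z 0.103 err 2.9
seg 12.1833
side0 1642
262 None 266 (np.int64(306), np.int64(308)) 270 (np.int64(300), np.int64(310)) 274 (np.int64(295), np.int64(311)) 278 (np.int64(289), np.int64(313)) 282 (np.int64(284), np.int64(315)) 286 (np.int64(278), np.int64(317)) 290 (np.int64(273), np.int64(319)) 294 (np.int64(266), np.int64(320)) 298 (np.int64(265), np.int64(316)) 
s9 0
262 None 266 None 270 None 274 None 278 None 282 None 286 None 290 None 294 None 298 None
```

```bash
F='eef_pos|wrist|grasp'; python3 -m inch '0 0 .003 0 0;0 0 .003 0 0' | grep -E $F
python3 -m inch '0 0 .003 0 0;0 0 .003 0 0' | grep -E $F
python3 -c "
from h import *
go([.4522,.0144,.11],.24+np.pi/2);print(robot.sense()['torque'])"; python3 bl.py
```

```text
eef_pos: [0.4542, 0.0146, 0.1155]
wrist_force: [-0.3, 3.9, 0.4]
grasp_force: 30.0
eef_pos: [0.453, 0.0141, 0.1123]
wrist_force: [-3.5, 1.2, 3.6]
grasp_force: 30.0
shift [-0.0007 -0.0005  0.0023] turn -0.0021 rows 0.1 t 12.57 q6 1.31 F [-3.5  1.2  3.6]
[0.251303   0.54113677 0.15528928]
blank_left [277.8 315.7] 0.44 z 0.0955 err 3.7
seg 12.7167
```

```bash
F='eef_pos|wrist|grasp|rot'; python3 -m inch '0 0 .003 0 0;0 0 .003 0 0' | grep -E $F
python3 -m inch '0 0 .003 0 0;0 0 .003 0 0' | grep -E $F
python3 -c "
from h import *
go([.4522,.0144,.11],.24+np.pi/2);print(robot.sense()['torque'])"; python3 bl.py
```

```text
eef_pos: [0.4534, 0.0142, 0.1101]
tool_rot: [0.993, 0.119, -0.001, 0.0]
wrist_force: [-6.3, 0.8, 6.7]
grasp_force: 30.0
eef_pos: [0.4528, 0.0139, 0.1081]
tool_rot: [0.993, 0.119, -0.002, 0.0]
wrist_force: [-11.0, -0.7, 17.3]
grasp_force: 30.0
shift [-0.0005 -0.0006 -0.0019] turn -0.0021 rows 0.0 t 13.05 q6 1.31 F [-11.   -0.7  17.3]
[-0.01025552  1.85159785  0.02346806]
blank_left [283.3 316.1] 0.47 z 0.093 err 1.7
blank_left [280.  225.2] 0.22 z 0.13 err 77.4
seg 13.2
```

```bash
F='eef_pos|wrist|grasp|rot'; python3 -m inch '0 0 -.015 0 0;0 0 -.035 0 0;-.003 .02 -.035 0 0;-.008 .05 -.035 0 0;-.008 .0595 -.035 0 0;-.008 .0595 -.035 0 0;-.008 .0595 -.035 0 0' | grep -E $F
python3 -c "
from h import *
go([.4587,-.0452,.13],.24+np.pi/2);print(robot.sense()['torque'])"; python3 bl.py
```

```text
eef_pos: [0.4595, -0.0456, 0.1407]
tool_rot: [0.993, 0.118, -0.001, -0.0]
wrist_force: [-0.6, 0.9, -4.3]
grasp_force: 30.0
shift [-0.0007 -0.0006  0.0107] turn -0.0043 rows 0.3 t 13.78 q6 1.18 F [-0.6  0.9 -4.3]
[-0.03569848  0.33466619  0.05040596]
blank_left [278.9 315.1] 0.74 z 0.097 err 2.6
blank_right [310.8 272.9] 0.94 z 0.0865 err 2.2
seg 13.9333
```

```bash
F='eef_pos|wrist'; python3 -m inch '0 0 .01 0 0;0 0 .016 0 0;0 0 .016 0 0' | grep -E $F
for i in 1; do python3 -m inch '0 0 .004 0 0;0 0 .004 0 0' | grep -E $F; done
python3 -m inch '0 0 .004 0 0;0 0 .004 0 0' | grep -E $F
python3 -m inch '0 0 .004 0 0;0 0 .004 0 0' | grep -E $F
```

```text
eef_pos: [0.4584, -0.0445, 0.1235]
wrist_force: [-0.8, 0.2, -5.6]
eef_pos: [0.4596, -0.045, 0.1207]
wrist_force: [-0.4, 0.5, -6.0]
eef_pos: [0.4599, -0.0452, 0.1171]
wrist_force: [0.0, 0.3, -4.6]
eef_pos: [0.4599, -0.0453, 0.1132]
wrist_force: [0.1, 0.6, -4.9]
```

```bash
F='eef_pos|wrist'; python3 -m inch '0 0 .002 0 0;0 0 .002 0 0' | grep -E $F
python3 -m inch '0 0 .002 0 0;0 0 .002 0 0' | grep -E $F
python3 -m inch '0 0 .003 0 0;0 0 .003 0 0' | grep -E $F
python3 -c "
from h import *
print(robot.sense()['torque'])"
```

```text
eef_pos: [0.4603, -0.0454, 0.1118]
wrist_force: [-0.7, -0.2, -1.3]
eef_pos: [0.4604, -0.0455, 0.1104]
wrist_force: [-4.4, -0.6, 3.5]
eef_pos: [0.4605, -0.0458, 0.1088]
wrist_force: [-8.3, -1.3, 13.5]
[-0.10670674  1.5209339   0.04397144]
```

```bash
F='eef_pos|wrist'; python3 -m inch '0 0 .003 0 0;0 0 .003 0 0' | grep -E $F
python3 -m inch '0 0 -.015 0 0;0 0 -.02 0 0;.004 -.03 -.02 0 0;.008 -.0595 -.02 0 0;.008 -.0595 -.02 0 0;.008 -.0595 -.013 0 0;.008 -.0595 -.008 0 0;.008 -.0595 -.008 0 0' | grep -E $F
python3 -m inch '0 0 .003 0 0;0 0 .003 0 0' | grep -E $F
python3 -m inch '0 0 .002 0 0;0 0 .002 0 0' | grep -E $F
python3 -m inch '0 0 .002 0 0;0 0 .002 0 0' | grep -E $F
```

```text
eef_pos: [0.4599, -0.046, 0.1064]
wrist_force: [-13.0, -1.1, 20.5]
eef_pos: [0.4534, 0.0141, 0.1102]
wrist_force: [0.5, 0.4, -2.3]
eef_pos: [0.4541, 0.0139, 0.1091]
wrist_force: [-3.3, 1.3, 0.7]
eef_pos: [0.4541, 0.0138, 0.1086]
wrist_force: [-8.8, 0.8, 12.7]
eef_pos: [0.4537, 0.0137, 0.1073]
wrist_force: [-12.4, 0.4, 19.6]
```

```bash
F='eef_pos|wrist'; python3 -m inch '0 0 -.015 0 0;0 0 -.02 0 0;-.004 .03 -.02 0 0;-.008 .0595 -.02 0 0;-.008 .0595 -.02 0 0;-.008 .0595 -.013 0 0;-.008 .0595 -.007 0 0;-.008 .0595 -.007 0 0' | grep -E $F
python3 -m inch '0 0 .003 0 0;0 0 .003 0 0' | grep -E $F
python3 -m inch '0 0 .002 0 0;0 0 .002 0 0' | grep -E $F
python3 -m inch '0 0 .002 0 0;0 0 .002 0 0' | grep -E $F
python3 -m inch '0 0 .002 0 0;0 0 .002 0 0' | grep -E $F
```

```text
eef_pos: [0.4597, -0.0454, 0.1104]
wrist_force: [-2.4, -2.6, 1.0]
eef_pos: [0.4602, -0.0452, 0.1089]
wrist_force: [-3.6, -2.9, 3.4]
eef_pos: [0.4605, -0.0453, 0.1084]
wrist_force: [-7.7, -3.1, 11.2]
eef_pos: [0.4601, -0.0454, 0.1073]
wrist_force: [-11.2, -3.2, 19.3]
eef_pos: [0.4598, -0.0456, 0.1057]
wrist_force: [-13.8, -4.1, 24.0]
```

```bash
F='clock|eef_pos|wrist'; python3 -m inch '0 0 -.02 0 0;0 0 -.05 0 0;0 0 -.06 0 0;0 0 -.06 0 0' | grep -E $F
python3 -c "
from h import *
go([.5009,-.3178,.1],.24+np.pi/2);print(robot.sense()['torque'])"
```

```text
clock: 18.18
eef_pos: [0.4628, -0.0449, 0.1655]
wrist_force: [0.7, -1.0, -4.4]
shift [-0.0279  0.274   0.0659] turn -0.0013 rows 6.8 t 18.18 q6 1.18 F [ 0.7 -1.  -4.4]
[-0.13988387  0.26285541 -0.03077557]
```

```bash
F='clock|eef_pos|wrist'; python3 -m inch '-.003 .03 0 0 0;-.007 .07 0 0 0;-.011 .11 0 0 0;-.015 .15 0 0 0;-.019 .19 0 0 0;-.023 .23 .02 0 0;-.027 .26 .04 0 0;-.028 .274 .05 0 0' | grep -E $F
python3 -m inch '0 0 0 0 0;0 0 0 0 0' | grep -E $F
python3 bl.py
python3 - <<'E'
from h import *
go([.5009,-.3178,.0221],.24+np.pi/2)
a=cap('side','s10.png');b=cap('top','v10.png')
A=a[110:260,320:480];B=a[250:370,220:380]
cv2.imwrite('pics/c10.png',np.hstack([cv2.resize(A,(400,375),interpolation=2),cv2.resize(B,(400,375)if 0 else (400,375),interpolation=2)])[:,:,::-1])
E
python3 lvl.py v10
```

```text
clock: 18.85
eef_pos: [0.496, -0.3209, 0.1081]
wrist_force: [-0.7, 1.3, -4.7]
clock: 19.02
eef_pos: [0.4958, -0.3173, 0.1092]
wrist_force: [0.2, 0.9, -4.9]
blank_left [279.  315.1] 0.95 z 0.097 err 2.5
blank_right [310.1 274.9] 0.62 z 0.081 err 3.0
seg 19.1667
shift [0.003  0.0018 0.0903] turn -0.0011 rows 2.2 t 19.17 q6 0.72 F [-0.5  0.1 -4.1]
other [(257, 224.0), (258, 218.82), (259, 218.86), (260, 218.9), (261, 218.88), (262, 218.97)] [0.0147, 0.0243, 0.0244, 0.0244, 0.0246, 0.0245]
slid [(277, 222.62), (278, 220.14), (279, 220.14), (280, 220.09), (281, 220.26), (282, 220.5)] [0.0195, 0.0242, 0.0243, 0.0245, 0.0243, 0.024]
```

View pics/c10.png

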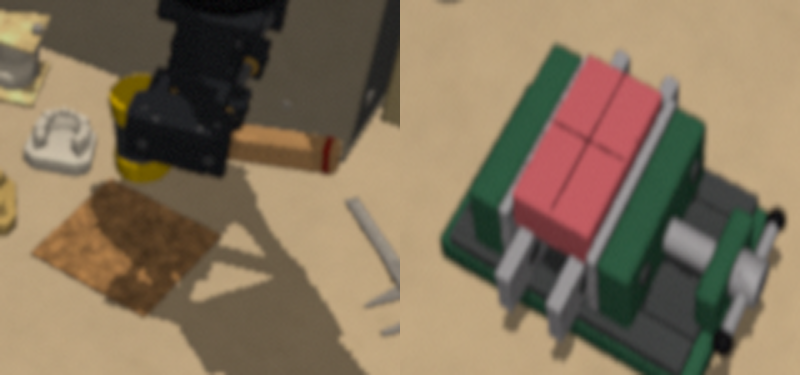

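Parallels are still level, and the blank shows no gap above them. Now stand the mallet back.

```bash
F='clock|eef_pos|wrist'; python3 -m inch '.004 .001 .02 -.001 0;.004 .001 .045 -.001 0;.004 .001 .065 -.001 0;.004 .001 .08 -.001 0;.004 .001 .08 -.001 0' | grep -E $F
python3 -m inch '0 0 .003 0 0;0 0 .003 0 0' | grep -E $F
python3 -m inch '0 0 .002 0 0;0 0 .002 0 0' | grep -E $F
python3 - <<'E'
from h import *
S=lambda x,y:(220+(x-400+.5)/2.5-.5,250+(y+.5)/3.125-.5)
v=np.array([-.108,.994,0]);u=np.array([.994,.108,0])
C=[atz('side',S(*p),.092) for p in((592,57),(663,93),(585,232),(517,193))]
print('right',(C[0]+C[1])/2@v,'left',(C[2]+C[3])/2@v,'len',((C[2]+C[3]-C[0]-C[1])/2)@v,'width',(C[0]-C[1])@u,(C[3]-C[2])@u)
print('x-offset of ends',((C[0]+C[1])/2)@u,((C[2]+C[3])/2)@u); go([.5009,-.3178,.0221],.24+np.pi/2)
E
```

```text
clock: 19.68
eef_pos: [0.4997, -0.3157, 0.03]
wrist_force: [-1.2, 0.6, -5.7]
clock: 19.85
eef_pos: [0.5025, -0.3182, 0.0308]
wrist_force: [-0.1, -0.3, -4.7]
clock: 20.02
eef_pos: [0.5026, -0.3187, 0.0291]
wrist_force: [0.0, -0.3, -4.9]
right -0.1013339770855645 left -0.005422304641464793 len 0.0959116724440997 width 0.05189167234352737 0.048153270686659096
x-offset of ends 0.4993010842378762 0.4997978017610723
shift [-0.0015 -0.0013  0.007 ] turn -0.0011 rows 0.2 t 20.02 q6 0.72 F [ 0.  -0.3 -4.9]
```

```bash
F='eef_pos|wrist'; python3 -m inch '-.001 -.001 .004 0 0;-.001 -.001 .004 0 0' | grep -E $F
python3 -m inch '0 0 .002 0 0;0 0 .002 0 0' | grep -E $F
python3 -m inch '0 0 .0015 0 0;0 0 .0015 0 0' | grep -E $F
python3 -c "
from h import *
print(robot.sense()['torque'])"
```

```text
eef_pos: [0.5012, -0.3188, 0.0253]
wrist_force: [-2.8, -2.1, 4.4]
eef_pos: [0.5008, -0.3189, 0.0233]
wrist_force: [-4.8, -2.8, 5.3]
eef_pos: [0.5007, -0.319, 0.0218]
wrist_force: [-4.8, -2.7, 5.2]
[-0.42620074  0.69161495 -0.06631183]
```

```bash
F='clock|eef_pos|wrist|width'; python3 -m inch '0 0 0 0 .06;0 0 0 0 .06;0 0 0 0 .06;0 0 0 0 .06;0 0 0 0 .06;0 0 0 0 .06' | grep -E $F
python3 -m inch '0 0 -.02 0 .06;0 0 -.05 0 .06;0 0 -.09 0 .06;0 0 -.13 0 .06;0 0 -.16 0 .06;0 0 -.18 0 .06;0 0 -.18 0 .06' | grep -E $F
python3 -m inch '-.02 -.04 0 0 .06;-.04 -.08 0 0 .06;-.05 -.12 0 0 .06;-.05 -.15 0 0 .06;-.05 -.15 0 0 .06' | grep -E $F
python3 - <<'E'
from h import *
a=cap('side','s11.png');b=cap('top','v11.png')
cv2.imwrite('pics/c11.png',np.hstack([cv2.resize(a[130:400,200:480],(400,386),interpolation=2),cv2.resize(b[150:340,190:490],(400,386) if 0 else (400,253),interpolation=2) if 0 else cv2.resize(b[120:390,190:490],(400,386),interpolation=2)])[:,:,::-1])
E
python3 lvl.py v11
```

```text
clock: 21.02
eef_pos: [0.5006, -0.3173, 0.0201]
wrist_force: [-0.8, 1.0, 0.4]
width: 0.0556
clock: 21.6
eef_pos: [0.5036, -0.3194, 0.2067]
wrist_force: [-0.0, -0.2, 0.3]
width: 0.0599
clock: 22.02
eef_pos: [0.4126, -0.1784, 0.1976]
wrist_force: [0.3, -0.9, 0.2]
width: 0.0601
other [(257, 223.8), (258, 218.82), (259, 218.85), (260, 218.89), (261, 218.88), (262, 218.92)] [0.0151, 0.0243, 0.0244, 0.0244, 0.0246, 0.0246]
slid [(277, 222.75), (278, 220.17), (279, 220.16), (280, 220.06), (281, 220.24), (282, 220.5)] [0.0193, 0.0242, 0.0243, 0.0246, 0.0244, 0.024]
```

View pics/c11.png

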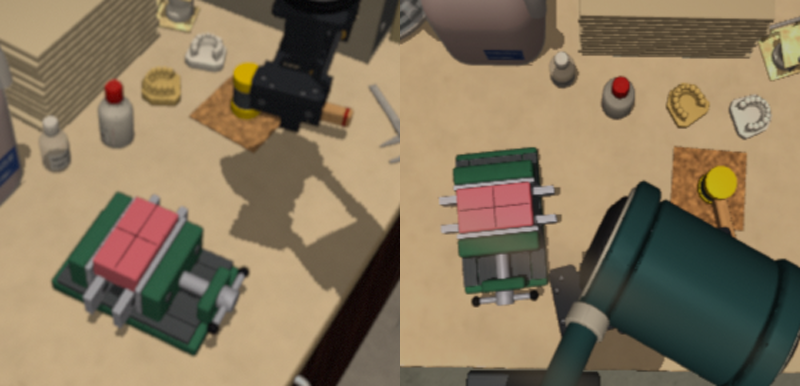

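The picture shows the mallet upright on the mat, the parallels' ends in line on both sides, and the casts and bottle unmoved. One last numeric check of the right ends and the mallet, then hand in.

Run:
```python
from h import *
v=np.array([-.108,.994,0])
im=cv2.imread('pics/v11.png'); h=cv2.cvtColor(im,cv2.COLOR_BGR2HSV)[:,:,1].astype(float)
m=[]
for rows in(range(251,255),range(271,275)):
    q=[]
    for r in rows:
        p=h[r,302:316]; i=np.argmax(p>50); c=302+i-1+(50-p[i-1])/(p[i]-p[i-1]); q.append(atz('top',(c,r),.062)@v)
    m.append(np.mean(q)); print(np.round(q,4))
d=m[1]-m[0]; print('right diff',d)
for q in('mallet','mallet_grip'): print(q,[(np.round(x['xy'],1),round(x['p'],2)) for x in robot.landmark_of('top',q)[:1]])
if abs(d)<.0015: print(robot.sign_off())
```

```text
[-0.1361 -0.1365 -0.1365 -0.1362]
[-0.1359 -0.1365 -0.1366 -0.1366]
right diff -6.452039263979414e-05
mallet [(array([423.2, 253.5]), 0.68)]
mallet_grip [(array([434.5, 273.9]), 0.66)]
the job is handed in; nothing more can be done
None
```

The job is handed in at about 22 s on the robot's clock: the slid parallel is level with the other to within about 0.5 mm, both blank ends are tapped down to a firm stop, the mallet stands upright on the mat, and the casts and bottle look unmoved in the last pictures.

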